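# Load the ring spindle into the holding stand

## Robot

A 7-joint arm with a two-finger parallel gripper is mounted at the origin on the work surface. World frame = base frame: x ahead of the robot, y to its left, z up, the work surface at z = 0. Lengths are in m, angles in rad, forces in N, time in s.
With the tool pointing down it reaches from about 0.425 to 0.975 m from the base axis. Payload 16.7 kg.
Tool frame: the origin (TCP) lies midway between the tips of the shut fingers; the grasp point (between the pads) lies 19 mm behind it; z points along the fingers, x is the direction in which the jaws open and shut, and the axes are right-handed (so a half turn about z gives the same grasp; the last joint's range is limited). The gripper opens to 85 mm and grips with 20 to 120 N. Pads are 22 mm wide; open, the fingers measure 114 mm over their backs; the gripper's body (76 mm by 85 mm) begins 54 mm behind the grasp point. The pads swing forward as they close: fully open they stand 13 mm farther back than shut.
Start: joints at [1.038, 0.426, 0.074, 1.606, -0.034, 1.111, -0.067], TCP at [0.252, -0.626, 0.231] pointing down, gripper open.
Joint ranges: [-2.85, 2.85], [-0.5, 2.14], [-1.23, 1.37], [0.21, 2.46], [-1.02, 4.16], [0.16, 2.05], [-2.73, 2.73]. Speed limits (rad/s): [1.89, 1.89, 2.39, 2.39, 3.01, 3.01, 3.01].

## Interface

Orientations are given as a rotation vector (axis times angle).
In Python, from workcell import env, viewer, ticket, spotter gives the robot as it stands. The module is installed in compiled form; this text tells all that it offers.
- The arm moves only by the tool apply_moves, never from a script. Its argument "plan" is text: rows parted by semicolons, each of 7 numbers parted by spaces: the shift along the tool's x, y, z in m, then the turn, a rotation vector about the tool's x, y, z in degrees, then the finger opening in m, from 0 to 0.0854. In form: dx dy dz ax ay az gripper; .... A call has 1 to 20 rows; each row shifts and turns the commanded pose from where the row before left it, along the tool's axes as they then stand; what a row does not reach is not made up. A row lasts 1/10 s, in which the tool goes at most 50 mm and 8.59 degrees, less where a joint would pass 70% of its speed; a pose out of reach is approached as far as the arm can. A call is refused whole if a number of a shift passes 0.05 or a number of a turn 8.59, either way. A call with a gripper value outside its range is refused whole. The fingers move at their own pace and stop on an object; "newtons" is the grip in N (left out, the last holds). Time passes only in rows, so rows that do not move let the fingers close. It gives the time, the measured TCP pose, the force and the opening at its end, in the units of the state.
- env.get_obs(): the state, without advancing time (a new reading comes with each control period).
- viewer.grab_frame(name): name is "side" or "top" or "wrist"; returns a dict with "pixels" (420x560x3 uint8, blue, green, red), "depth" (420x560 float32, m along the optical axis (not along the pixel's ray), 0 where there is no reading), "camera_matrix" (3x3 intrinsics, pixels), "pose" (4x4, takes a point from camera to world coordinates). Camera axes: x right, y down, z forward; pixel columns grow to the right and rows downward; lengths in m; the calibration is good to about 2 mm. The wrist camera is an equidistant fisheye: a pixel r from the principal point sees the ray r / f radians off the axis. A picture is of the moment at which its call begins.
- ticket.sign_off(): hands the job in, once; it reports no verdict.
Trained networks look in a picture, given as the dict that the camera call returned (one of the last four; its "shot" number tells which), for a name from the list of things; names that differ only in an ending like _2 or _b are one class to them, and where a whole thing is asked for, a point or a joint stands for the part that bears it (a point fixed in the world has none). Each returns a list of dicts, best first, with "confidence" (0 to 1); they miss things now and then, are a little off and sometimes report something else, mostly with a low value. They report only what shows in the picture. A call takes as long as a camera call. They do not tell look-alikes from the thing itself.
- spotter.find_in(picture, label): "box" ([centre column, centre row, width, height] in pixels, round what is visible of it).
- spotter.regions_of(picture, label): "mask" (420x560 bool, what is visible of it) and "box" ([centre column, centre row, width, height] in pixels, round what is visible of it).
The state is a dict: "time": time; "q": joint angles; "qvel": joint speeds; "effort": joint torques, N m; "position": TCP position; "eef_rot": TCP orientation; "contact_force": force on the tool from outside, world axes, zero at the start; "wrist_torque": the same for the moment, N m; "width": opening from 0.0 (shut) to 1.0 (fully open).
Only numpy, scipy, OpenCV 4.12 (cv2) and the standard library are available. Lean on these libraries where they do the work, as an engineer would, in place of code of your own. Each camera call takes 0.05 s, during which the arm holds its last target.

## Task

Load the spindle that carries the tall stack of wide piston rings into the holding stand: bring it in through the open front, with its thin neck passing along the slot of the overhanging fork and its rings under the fork, all the way to the closed end of the slot. Leave it standing upright on the stand's base plate, let go of it, and leave the other two spindles standing where they are.

Things in the scene. Friction and masses are not known exactly. Their poses are not given: they have to be found in the camera images.
- spindle_tall_wide: The spindle to load: loose, upright, 160 mm tall, 0.3-0.65 kg, round about z. From below: aluminium base disc 84 mm across, 8 thick; dark steel ring stack 76 mm across, fixed on it, from 8 to 58 mm height; bare neck 12 mm thick, 58 to 110 mm; black cylindrical grip 24 mm thick, 110 to 160 mm. Origin: centre of the underside; z up.
- spindle_low_wide: Another loose spindle, not to be moved: same base, neck and grip (160 mm tall), but its ring stack, 76 mm across, is low: it reaches from 8 to 26 mm. Origin: centre of the underside; z up.
- spindle_tall_narrow: Another loose spindle, not to be moved: same base, neck and grip (160 mm tall), but its ring stack, from 8 to 58 mm height, is only 48 mm across. Origin: centre of the underside; z up.
- slot_seat (a point): Fixed stand: 150 mm square base plate 6 mm thick; grey fork 140 x 150 mm, 92-100 mm above bench, on 12 mm corner posts (x -64, +56, y +-67). Its slot, 36 mm wide, runs from open front (x -74) to closed end (x +6). This point: on base plate top, on slot's centre line, under the neck's axis when the neck touches the closed end. x inwards along slot, z up. Plate's front edge x -79.
Mind the look-alikes: they are no part of the job. Leave any blue look-alike of the spindle_tall_wide alone.

How it is judged:
By the outcome, as a careful person would: the job done as asked, in the order asked, and still so for the second after the job is handed in, with the robot touching nothing.
It also fails if it takes over 43 s, if anything falls off the work surface, if the arm or the gripper's body presses on something with over 40 N, if the wrist force passes 120 N, or if a joint passes its speed limit or range.

## Working session

There is one attempt and no reset: what is moved stays moved. The work goes in short steps, Python scripts to look and compute and a tool call to move; the robot and the scene stay as the last step left them, time stands still between calls to the robot, and variables do not carry over. Pictures are saved under pics/ and viewed, and the job is handed in when it is done.

Besides the shell and the picture viewer there is one more tool, called after "Call:" in YAML: its name, and indented under it one key for each argument. apply_moves: Moves the arm, as the interface text tells. Its arguments: {"type":"object","properties":{"plan":{"type":"string"},"newtons":{"type":"number"}},"required":["plan"]}

```bash
mkdir -p pics; cat > h.py <<'E'
import numpy as np, cv2
from workcell import env, viewer, ticket, spotter
def w(p,u,v,d=None):
    K=p["camera_matrix"]; d=p["depth"][int(round(v)),int(round(u))] if d is None else d
    c=np.array([(u-K[0,2])/K[0,0]*d,(v-K[1,2])/K[1,1]*d,d,1]); return (p["pose"]@c)[:3]
def cloud(p):
    K=p["camera_matrix"]; d=p["depth"]; v,u=np.mgrid[:d.shape[0],:d.shape[1]]
    c=np.stack([(u-K[0,2])/K[0,0]*d,(v-K[1,2])/K[1,1]*d,d],-1)
    P=c@p["pose"][:3,:3].T+p["pose"][:3,3]; P[d==0]=np.nan; return P
E
python3 - <<'E'
from h import *
o=env.get_obs(); print({k:np.round(v,3) for k,v in o.items()})
for n in("top","side"):
    p=viewer.grab_frame(n); cv2.imwrite(f"pics/{n}0.png",p["pixels"]); np.savez(f"{n}0.npz",**p)
    print(n,p["pose"].round(3).tolist(),p["camera_matrix"].round(1).tolist())
    for l in("spindle_tall_wide","spindle_low_wide","spindle_tall_narrow","slot_seat"):
        try: print(l,[(np.round(r["box"]).tolist(),round(r["confidence"],2)) for r in spotter.find_in(p,l)])
        except Exception as e: print(l,e)
E
```

```text
{'time': np.float64(0.0), 'q': array([ 1.039,  0.427,  0.074,  1.607, -0.034,  1.111, -0.067]), 'qvel': array([ 0.001, -0.   , -0.   ,  0.002, -0.003,  0.   ,  0.001]), 'effort': array([ 0.0000e+00, -9.4983e+01,  3.7610e+00, -4.6352e+01,  1.9000e-02,
        1.0000e-02,  0.0000e+00]), 'position': array([ 0.252, -0.626,  0.231]), 'eef_rot': array([-2.603e+00,  1.758e+00,  2.000e-03]), 'contact_force': array([-0.074,  0.074, -0.507]), 'wrist_torque': array([-0.035,  0.042,  0.026]), 'width': np.float64(1.001)}
top [[-0.019, -0.994, 0.109, 0.353], [-1.0, 0.019, -0.004, -0.071], [0.002, -0.109, -0.994, 1.172], [0.0, 0.0, 0.0, 1.0]] [[472.8, 0.0, 274.8], [0.0, 472.8, 210.1], [0.0, 0.0, 1.0]]
spindle_tall_wide [([326.0, 286.0, 37.0, 34.0], 0.98), ([303.0, 187.0, 40.0, 36.0], 0.94), ([397.0, 127.0, 38.0, 42.0], 0.74), ([253.0, 133.0, 30.0, 36.0], 0.61), ([371.0, 306.0, 35.0, 35.0], 0.61)]
spindle_low_wide [([345.0, 152.0, 33.0, 36.0], 0.9)]
spindle_tall_narrow [([364.0, 230.0, 32.0, 34.0], 0.87)]
slot_seat [([163.0, 170.0, 74.0, 70.0], 0.63)]
side [[-0.946, -0.228, 0.23, 0.234], [-0.323, 0.622, -0.713, 0.659], [0.02, -0.749, -0.662, 0.736], [0.0, 0.0, 0.0, 1.0]] [[405.6, 0.0, 274.9], [0.0, 405.6, 201.5], [0.0, 0.0, 1.0]]
spindle_tall_wide [([261.0, 176.0, 28.0, 62.0], 0.97), ([245.0, 124.0, 26.0, 52.0], 0.91), ([197.0, 190.0, 32.0, 57.0], 0.89), ([377.0, 166.0, 32.0, 56.0], 0.84), ([350.0, 182.0, 40.0, 62.0], 0.81)]
spindle_low_wide [([246.0, 147.0, 25.0, 58.0], 0.92)]
spindle_tall_narrow [([312.0, 153.0, 25.0, 61.0], 0.89)]
slot_seat [([186.0, 270.0, 97.0, 94.0], 0.63), ([264.0, 175.0, 30.0, 61.0], 0.54)]
```

View pics/top0.png

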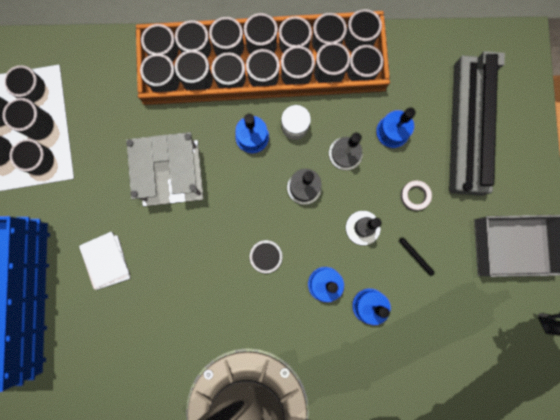

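View pics/side0.png

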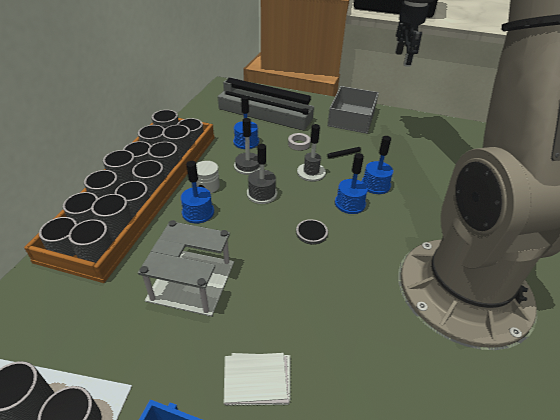

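```bash
python3 - <<'E'
from h import *
a=cv2.imread("pics/top0.png")[100:340,100:440]; cv2.imwrite("pics/topc.png",cv2.resize(a,None,fx=2.3,fy=2.3,interpolation=2))
a=cv2.imread("pics/side0.png")[80:330,120:430]; cv2.imwrite("pics/sidec.png",cv2.resize(a,None,fx=2.4,fy=2.4,interpolation=2))
E
```

```text
(no output)
```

View pics/topc.png

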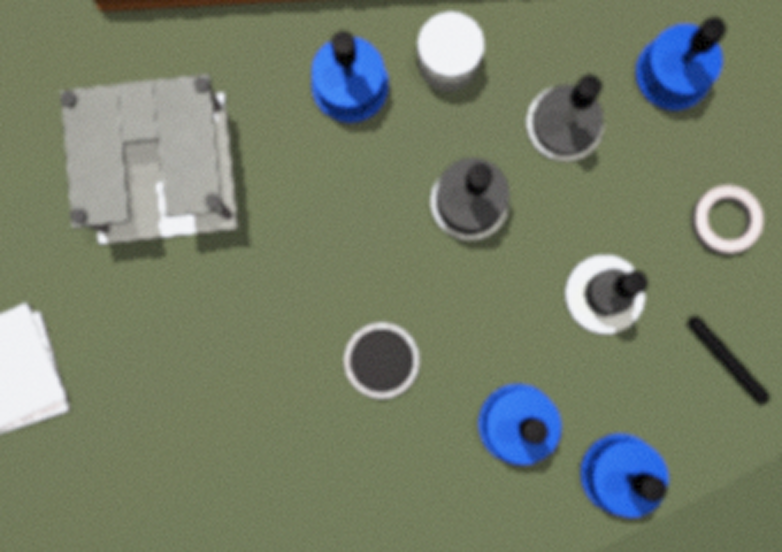

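View pics/sidec.png

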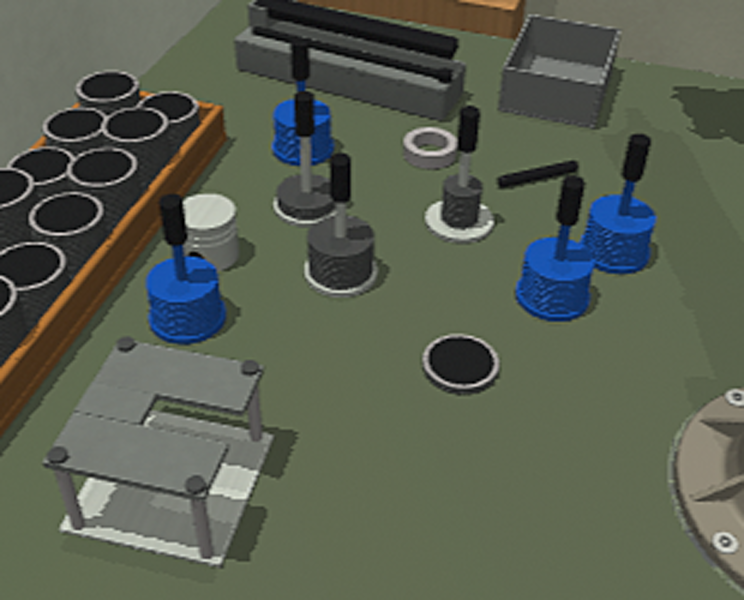

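Candidates (top-image pixels):
- grey tall, wide stack (303,187)
- grey low stack (345,152)
- grey narrow stack (364,230)
- blue look-alikes (326,286), (371,306), (253,133), (397,127)

By the description the target is (303,187), which is (261,176) in the side view. The crops confirm its rings are tall, wide and grey. The stand is at (163,170), with its slot opening towards the robot (downward in the top image).

```bash
python3 - <<'E'
from h import *
T=dict(np.load("top0.npz")); S=dict(np.load("side0.npz"))
def centers(nm,p,box):
    P=cloud(p); u,v,ww,hh=box
    q=P[int(v-hh):int(v+hh),int(u-ww):int(u+ww)].reshape(-1,3); q=q[~np.isnan(q[:,0])]
    return q
for nm,(u,v) in dict(tgt=(303,187),low=(345,152),nar=(364,230),blue1=(253,133),b2=(397,127),b3=(326,286),white=(296,121)).items():
    q=centers(nm,T,(u,v,24,24)); g=q[q[:,2]>.15]
    if len(g): print(nm,"top grip",g.mean(0).round(4),len(g),g[:,2].max().round(4))
    r=q[(q[:,2]>.045)&(q[:,2]<.07)]
    if len(r): (c,rad)=cv2.minEnclosingCircle((r[:,:2]*1000).astype(np.float32)); print("  ring",np.round(c,1),round(rad,1),len(r))
for nm,(u,v) in dict(tgt=(261,176)).items():
    q=centers(nm,S,(u,v,16,31)); g=q[(q[:,2]>.157)]
    print("side",g.mean(0),len(g)); r=q[(q[:,2]>.012)&(q[:,2]<.055)]; 
    k=cloud(S)[150:200,245:280].reshape(-1,3); r=k[(k[:,2]>.015)&(k[:,2]<.054)]
    from scipy.optimize import least_squares
    f=least_squares(lambda c:np.hypot(r[:,0]-c[0],r[:,1]-c[1])-.038,r[:,:2].mean(0)+[0,-.02],loss="soft_l1",f_scale=.002); print("fit",f.x,len(r))
for n,p,(a,b,c,d) in(("top",T,(120,210,120,210)),("side",S,(215,325,130,245))):
    P=cloud(p)[a:b,c:d].reshape(-1,3); z=P[:,2]
    print(n,np.nanmax(z)); m=(z>.093)&(z<.107); F=P[m]; print("forkz",np.median(F[:,2]))
    r=cv2.minAreaRect((F[:,:2]*1000).astype(np.float32)); print(r,len(F))
    np.save(n+"fork.npy",F)
    cap=P[z>.1035]; print("caps",len(cap))
E
```

```text
tgt top grip [ 0.5349 -0.1486  0.1586] 95 0.164
  ring [ 535.5 -149. ] 38.2 662
low top grip [ 0.6195 -0.2551  0.1586] 97 0.1648
  ring [ 618.5 -254.4] 5.4 13
nar top grip [ 0.4315 -0.2907  0.1586] 102 0.1625
  ring [ 431.5 -291.2] 23.8 236
blue1 top grip [ 0.6666 -0.0213  0.1587] 95 0.1635
  ring [667.3 -21.1] 38.5 644
b2 top grip [ 0.6737 -0.3761  0.1582] 100 0.1638
  ring [ 675.  -377.2] 38.8 673
b3 top grip [ 0.2964 -0.1936  0.1592] 101 0.1637
  ring [ 295.9 -193.9] 37.8 724
  ring [ 693.5 -128.9] 34.6 651
side [ 0.53418505 -0.1452949   0.16046534] 40
fit [ 0.53968662 -0.15323738] 501
top 0.10826432287449927
forkz 0.09941739549912909
((579.1990966796875, 185.501708984375), (141.2929229736328, 150.3739013671875), 5.409270763397217) 3393
caps 140
side 0.10759561140969742
forkz 0.10083753845068366
((578.7322387695312, 185.0340576171875), (141.210693359375, 152.7386016845703), 5.433228492736816) 3511
caps 175
```

```bash
cat >> h.py <<'E'
from scipy.spatial.transform import Rotation as R
def st():
    o=env.get_obs(); M=R.from_rotvec(o["eef_rot"]).as_matrix()
    print("t",round(float(o["time"]),2),"pos",o["position"].round(4),"x",M[:,0].round(3),"z",M[:,2].round(4),"F",o["contact_force"].round(1),"w",round(float(o["width"]),3),"q7",o["q"][6].round(2)); return o,M
def to(p):
    o,M=st(); d=M.T@(np.array(p)-o["position"]); print("tool delta",d.round(4)); return d
E
python3 - <<'E'
from h import *
S=R.from_euler("z",5.42,degrees=True).as_matrix()[:2,:2]; c=np.array([.579,.1853])
for n in("top","side"):
    F=np.load(n+"fork.npy"); L=(F[:,:2]-c)@S; L[:,0]-=.004
    print(n,np.percentile(L,[.5,99.5],axis=0).round(4).tolist())
    H,_,_=np.histogram2d(L[:,0],L[:,1],bins=[np.arange(-.08,.08,.008),np.arange(-.08,.081,.004)])
    for row in H: print("".join("#" if x>0 else "." for x in row))
    m=(L[:,0]>-.06)&(L[:,0]<-.005); y=L[m,1]; print("slot y",y[y<0].max(),y[y>0].min())
    m=abs(L[:,1])<.012; print("end",L[m,0].min())
to([.535,-.149,.231])
E
```

```text
top [[-0.0739, -0.0746], [0.0654, 0.0742]]
.##############.........###############.
.###############........###############.
.###############........###############.
.###############........###############.
.###############........###############.
.###############........###############.
.###############........###############.
.###############........###############.
.###############........###############.
.###############........###############.
.######################################.
.######################################.
.######################################.
.######################################.
.######################################.
.######################################.
.######################################.
.######################################.
.##.#.#####.####.#########.##########...
slot y -0.017013851142995178 0.017629727816900316
end 0.004733493948228772
side [[-0.0743, -0.0741], [0.0647, 0.0755]]
.###############........###############.
.###############........###############.
.###############........###############.
.###############........############
[... 163 characters left out ...]
#####
.###############........###############.
.###############........###############.
.######################################.
#######################################.
.######################################.
.#######################################
#######################################.
.######################################.
#######################################.
.######################################.
...##.#.####.#############.#######...##.
slot y -0.01661533169957429 0.01744939476579232
end 0.004871149810756613
t 0.5 pos [ 0.2521 -0.6261  0.2313] x [ 0.373 -0.928 -0.   ] z [-0.e+00  1.e-04 -1.e+00] F [ 0.7 -0.2 -0.3] w 0.998 q7 -0.07
tool delta [-3.369e-01 -4.406e-01  3.000e-04]
```

Call:
apply_moves:
  plan: "0 0 0 0 0 8.3 0.0854;0 0 0 0 0 8.3 0.0854;-0.025 -0.018 0 0 0 0 0.0854;-0.025 -0.018 0 0 0 0 0.0854;-0.025 -0.018 0 0 0 0 0.0854;-0.025 -0.018 0 0 0 0 0.0854;-0.025 -0.018 0 0 0 0 0.0854;-0.025 -0.018 0 0 0 0 0.0854;-0.025 -0.018 0 0 0 0 0.0854;-0.025 -0.018 0 0 0 0 0.0854;-0.025 -0.018 0 0 0 0 0.0854;-0.025 -0.018 0 0 0 0 0.0854;-0.025 -0.018 0 0 0 0 0.0854;-0.025 -0.018 0 0 0 0 0.0854;-0.025 -0.018 0 0 0 0 0.0854;-0.025 -0.018 0 0 0 0 0.0854;-0.025 -0.018 0 0 0 0 0.0854;-0.025 -0.018 0 0 0 0 0.0854;-0.025 -0.018 0 0 0 0 0.0854"

```text
time: 2.4
position: [0.5179, -0.1734, 0.2315]
eef_rot: [-2.322, 2.116, -0.001]
contact_force: [0.2, -0.3, 0.0]
width: 0.999
```

```bash
python3 - <<'E'
from h import *
to([.535,-.149,.118])
p=viewer.grab_frame("wrist"); cv2.imwrite("pics/w1.png",p["pixels"])
E
```

```text
t 2.4 pos [ 0.5179 -0.1734  0.2315] x [ 0.093 -0.996  0.   ] z [ 4.e-04 -1.e-04 -1.e+00] F [ 0.2 -0.3  0. ] w 0.999 q7 -1.31
tool delta [-0.0228 -0.0193  0.1135]
```

View pics/w1.png

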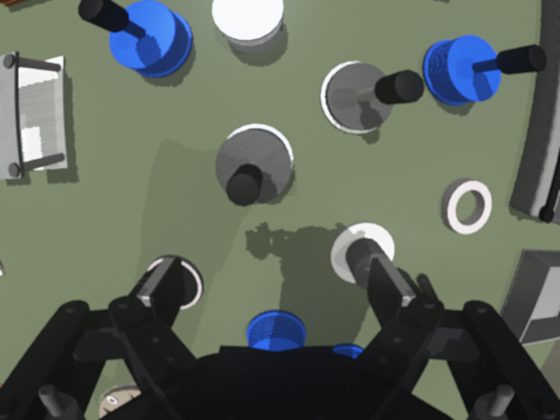

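The wrist view shows the target, grey and tall, at (255,165), with its grip top at (243,187). Next I centre over it.

Call:
apply_moves:
  plan: "-0.012 -0.01 0 0 0 0 0.0854;-0.011 -0.009 0 0 0 0 0.0854;0 0 0.02 0 0 0 0.0854;0 0 0.02 0 0 0 0.0854;0 0 0 0 0 0 0.0854"

```text
time: 2.95
position: [0.5329, -0.1497, 0.1892]
eef_rot: [2.32, -2.115, -0.005]
contact_force: [-0.2, -0.1, -0.2]
width: 0.999
```

```bash
python3 - <<'E'
from h import *
to([.535,-.149,.118])
p=viewer.grab_frame("wrist"); cv2.imwrite("pics/w2.png",p["pixels"])
# grip top via wrist
K=p["camera_matrix"]; print(K.round(1).tolist())
d=p["depth"]; v,u=np.mgrid[:420,:560]; a=u-K[0,2]; b=v-K[1,2]; r=np.hypot(a,b)+1e-9; th=r/K[0,0]
c=np.stack([np.tan(th)*a/r*d,np.tan(th)*b/r*d,d],-1); P=c@p["pose"][:3,:3].T+p["pose"][:3,3]
m=(d>0)&(P[...,2]>.155)&(P[...,2]<.165)&(np.hypot(P[...,0]-.535,P[...,1]+.149)<.03)
q=P[m]; print(len(q),q.mean(0),q.min(0),q.max(0), u[m].mean(),v[m].mean())
E
```

```text
t 2.95 pos [ 0.5329 -0.1497  0.1892] x [ 0.092 -0.996 -0.001] z [-3.6e-03  7.0e-04 -1.0e+00] F [-0.2 -0.1 -0.2] w 0.999 q7 -1.37
tool delta [-0.0004 -0.0024  0.0712]
[[325.2, 0.0, 275.8], [0.0, 325.2, 207.4], [0.0, 0.0, 1.0]]
1295 [ 0.5379668  -0.14853916  0.1587223 ] [ 0.52535087 -0.16028361  0.15500722] [ 0.54909536 -0.13676587  0.1607793 ] 274.75907335907334 234.33822393822393
```

View pics/w2.png

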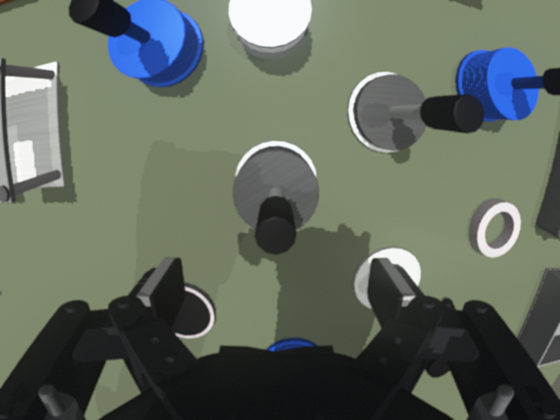

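Call:
apply_moves:
  plan: "-0.001 -0.0035 0.011 0 0 0 0.0854;0 0 0.02 0 0 0 0.0854;0 0 0.02 0 0 0 0.0854;0 0 0.014 0 0 0 0.0854;0 0 0.006 0 0 0 0.0854;0 0 0 0 0 0 0.0854;0 0 0 0 0 0 0.0854"
  newtons: 60

```text
time: 3.7
position: [0.538, -0.1486, 0.121]
eef_rot: [-2.322, 2.116, -0.001]
contact_force: [-0.8, -0.2, 1.5]
width: 1.0
```

```bash
python3 - <<'E'
from h import *
to([.5365,-.1487,.118])
p=viewer.grab_frame("side"); a=p["pixels"][90:240,180:340]; cv2.imwrite("pics/s1.png",cv2.resize(a,None,fx=4,fy=4,interpolation=2))
E
```

```text
t 3.7 pos [ 0.538  -0.1486  0.121 ] x [ 0.093 -0.996  0.   ] z [ 8.e-04 -1.e-04 -1.e+00] F [-0.8 -0.2  1.5] w 1.0 q7 -1.39
tool delta [-0.0001  0.0015  0.003 ]
```

View pics/s1.png

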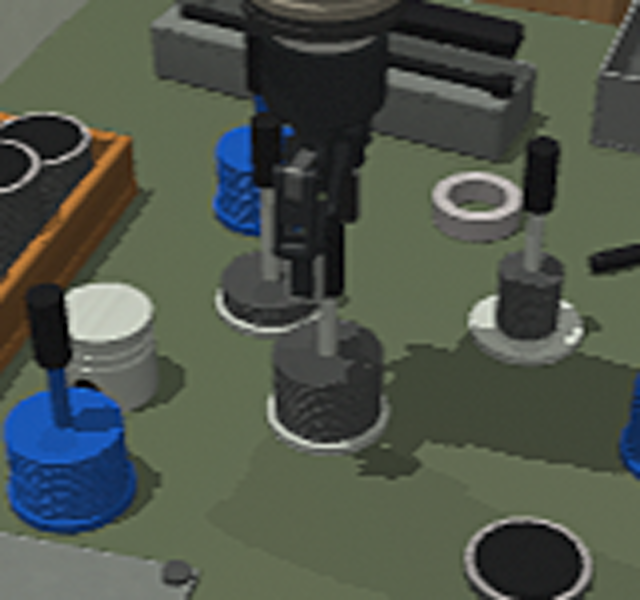

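The fingers straddle the target's grip and nothing else is touched, so I close them.

Call:
apply_moves:
  plan: "0 0.001 0.001 0 0 0 0.01;0 0 0 0 0 0 0.01;0 0 0 0 0 0 0.01;0 0 0 0 0 0 0.01;0 0 0 0 0 0 0.01;0 0 0 0 0 0 0.01;0 0 0 0 0 0 0.01;0 0 0 0 0 0 0.01"
  newtons: 70

```text
time: 4.55
position: [0.5366, -0.1488, 0.1196]
eef_rot: [-2.322, 2.116, -0.001]
contact_force: [-2.0, -0.9, 6.2]
width: 0.272
```

Call:
apply_moves:
  plan: "0 0 -0.005 0 0 0 0.01;0 0 -0.01 0 0 0 0.01;0 0 -0.015 0 0 0 0.01;0 0 0 0 0 0 0.01;0 0 0 0 0 0 0.01"

```text
time: 5.05
position: [0.5365, -0.1486, 0.1495]
eef_rot: [-2.322, 2.116, -0.001]
contact_force: [-0.3, -0.5, -5.5]
width: 0.262
```

```bash
python3 - <<'E'
from h import *
st()
p=viewer.grab_frame("side"); a=p["pixels"][90:240,180:340]; cv2.imwrite("pics/s2.png",cv2.resize(a,None,fx=4,fy=4,interpolation=2))
p=viewer.grab_frame("wrist"); cv2.imwrite("pics/w3.png",p["pixels"])
E
```

```text
t 5.05 pos [ 0.5365 -0.1486  0.1495] x [ 0.093 -0.996  0.   ] z [ 6.e-04 -1.e-04 -1.e+00] F [-0.3 -0.5 -5.5] w 0.262 q7 -1.38
```

View pics/s2.png

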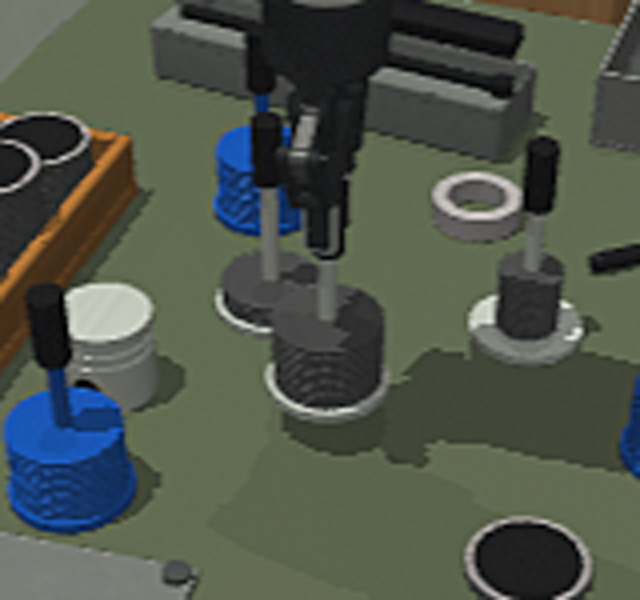

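View pics/w3.png

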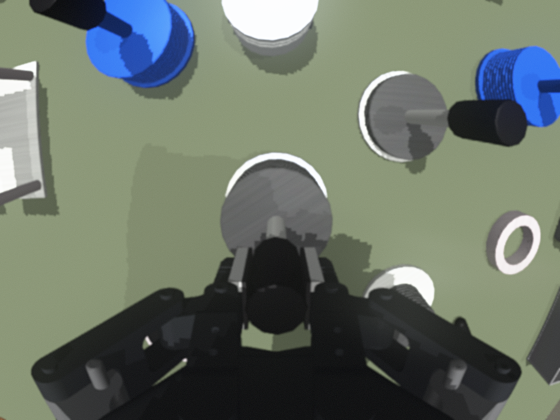

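Held, upright and lifted 30 mm. I now carry it to the front of the stand.

Call:
apply_moves:
  plan: "-0.01 0.004 0 0 0 0 0.01;-0.02 0.008 0 0 0 0 0.01;-0.02 0.008 0 0 0 0 0.01;-0.02 0.008 0 0 0 0 0.01;-0.02 0.008 0 0 0 0 0.01;-0.02 0.009 0 0 0 0 0.01;-0.02 0.009 0 0 0 0 0.01;-0.025 0.008 0 0 0 0 0.01;-0.025 -0.001 0 0 0 0 0.01;-0.025 -0.002 0 0 0 0 0.01;-0.025 -0.002 0 0 0 0 0.01;-0.025 -0.002 0 0 0 0 0.01;-0.025 -0.002 0 0 0 0 0.01;-0.025 -0.001 0 0 0 0 0.01;-0.015 0 0 0 0 0 0.01;-0.008 0 0 0 0 0 0.01;0 0 0 0 0 0 0.01;0 0 0 0 0 0 0.01"

```text
time: 6.95
position: [0.454, 0.1724, 0.1491]
eef_rot: [2.321, -2.116, 0.0]
contact_force: [0.5, -1.3, -6.0]
width: 0.264
```

```bash
cat >> h.py <<'E'
S=R.from_euler("z",5.42,degrees=True).as_matrix()[:2,:2]; seat=np.array([.583,.1857])
def loc(p): return ((np.asarray(p)[...,:2]-seat)@S)
E
python3 - <<'E'
from h import *
o,M=st(); print("local",loc(o["position"]).round(4), "jaw x in stand",(M[:2,0]@S).round(3))
for n in("side","top"):
    p=viewer.grab_frame(n); a=p["pixels"]; a=a[150:330,120:360] if n=="side" else a[110:270,110:330]; cv2.imwrite(f"pics/{n}3.png",cv2.resize(a,None,fx=3,fy=3,interpolation=2))
    P=cloud(p); L=loc(P); z=P[...,2]; m=(z>.04)&(z<.08)&(abs(L[...,0]+.13)<.06)&(abs(L[...,1])<.06); print(n,m.sum(),np.nanmin(L[m],0),np.nanmax(L[m],0),z[m].max() if m.any() else 0)
E
```

```text
t 6.95 pos [0.454  0.1724 0.1491] x [ 0.093 -0.996  0.   ] z [-5.e-04 -5.e-04 -1.e+00] F [ 0.5 -1.3 -6. ] w 0.264 q7 -2.08
local [-0.1297 -0.0011] jaw x in stand [-0.002 -1.   ]
side 442 [-0.17176684 -0.02511839] [-0.09380153  0.03706275] 0.07983027068384785
top 105 [-0.16812223 -0.04345684] [-0.10891946  0.00607248] 0.07968722305985221
```

View pics/side3.png

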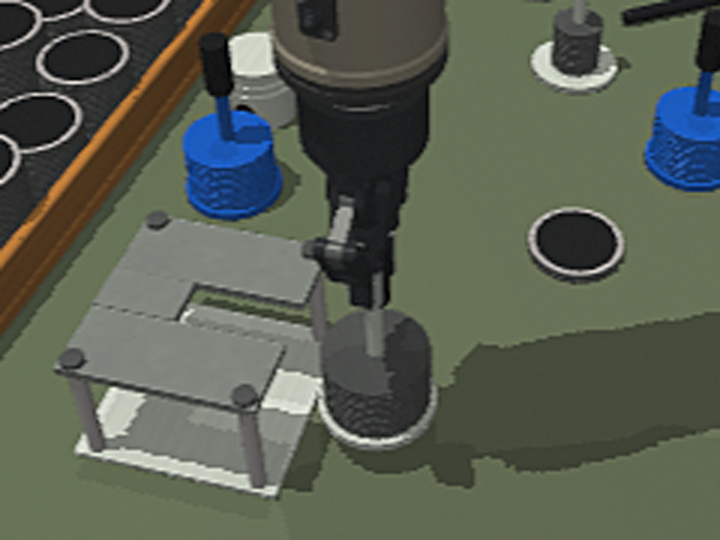

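View pics/top3.png

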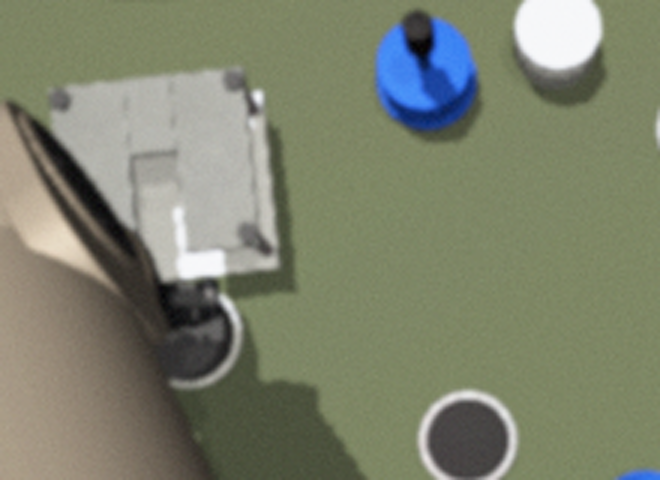

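Lined up: local y is −1 mm and the jaws are square to the slot. I lower to about 10 mm above the plate and go in, stopping short of the closed end.

Call:
apply_moves:
  plan: "-0.001 0 0.007 0 0 0 0.01;0 0 0.007 0 0 0 0.01;0 0 0 0 0 0 0.01;0 -0.01 0 0 0 0 0.01;0 -0.015 0 0 0 0 0.01;0 -0.015 0 0 0 0 0.01;0 -0.015 0 0 0 0 0.01;0 -0.015 0 0 0 0 0.01;0 -0.015 0 0 0 0 0.01;0 -0.015 0 0 0 0 0.01;0 -0.01 0 0 0 0 0.01;0 -0.01 0 0 0 0 0.01;0 0 0 0 0 0 0.01;0 0 0 0 0 0 0.01"

```text
time: 8.45
position: [0.5733, 0.1852, 0.1352]
eef_rot: [2.322, -2.116, -0.001]
contact_force: [-0.1, 0.3, -5.1]
width: 0.266
```

```bash
python3 - <<'E'
from h import *
o,M=st(); print("local",loc(o["position"]).round(4))
for n in("side",):
    p=viewer.grab_frame(n); a=p["pixels"]; a=a[190:330,120:300]; cv2.imwrite(f"pics/{n}4.png",cv2.resize(a,None,fx=4,fy=4,interpolation=2))
E
```

```text
t 8.45 pos [0.5733 0.1852 0.1352] x [ 0.093 -0.996  0.   ] z [-6.e-04 -1.e-04 -1.e+00] F [-0.1  0.3 -5.1] w 0.266 q7 -2.04
local [-0.0097  0.0004]
```

View pics/side4.png

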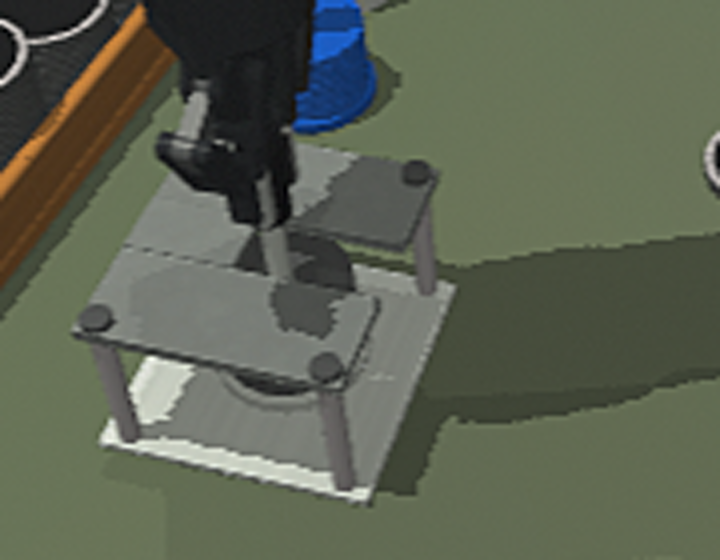

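Neck in the slot, rings under the fork. I lower nearly onto the plate, then creep to the closed end.

Call:
apply_moves:
  plan: "0 0 0.004 0 0 0 0.01;0 0 0.004 0 0 0 0.01;0 -0.002 0 0 0 0 0.01;0 -0.002 0 0 0 0 0.01;0 -0.0015 0 0 0 0 0.01;0 -0.0015 0 0 0 0 0.01;0 0 0 0 0 0 0.01;0 0 0 0 0 0 0.01"

```text
time: 9.3
position: [0.5806, 0.1859, 0.1274]
eef_rot: [-2.322, 2.116, 0.0]
contact_force: [-1.0, 0.5, -4.6]
width: 0.263
```

Call:
apply_moves:
  plan: "0 -0.001 0 0 0 0 0.01;0 0 0 0 0 0 0.01;0 0 0 0 0 0 0.01"

```text
time: 9.6
position: [0.5816, 0.186, 0.1274]
eef_rot: [-2.322, 2.116, 0.0]
contact_force: [0.4, -0.2, -4.8]
width: 0.262
```

Call:
apply_moves:
  plan: "0 -0.001 0 0 0 0 0.01;0 0 0 0 0 0 0.01;0 0 0 0 0 0 0.01"

```text
time: 9.9
position: [0.5826, 0.1861, 0.1273]
eef_rot: [-2.322, 2.116, 0.0]
contact_force: [0.2, -0.0, -5.2]
width: 0.264
```

```bash
python3 - <<'E'
from h import *
o,M=st(); print("local",loc(o["position"]).round(4))
E
```

```text
t 9.9 pos [0.5826 0.1861 0.1273] x [ 0.093 -0.996 -0.   ] z [-0.e+00  1.e-04 -1.e+00] F [ 0.2 -0.  -5.2] w 0.264 q7 -2.04
local [-0.0004  0.0004]
```

Call:
apply_moves:
  plan: "0 -0.001 0 0 0 0 0.01;0 0 0 0 0 0 0.01;0 0 0 0 0 0 0.01"

```text
time: 10.2
position: [0.5836, 0.1862, 0.1273]
eef_rot: [-2.322, 2.116, 0.0]
contact_force: [0.0, 0.4, -5.6]
width: 0.264
```

Call:
apply_moves:
  plan: "0 -0.001 0 0 0 0 0.01;0 0 0 0 0 0 0.01;0 0 0 0 0 0 0.01"

```text
time: 10.5
position: [0.5841, 0.1863, 0.1272]
eef_rot: [2.322, -2.115, -0.001]
contact_force: [-5.0, -0.8, -2.9]
width: 0.262
```

```bash
python3 - <<'E'
from h import *
o,M=st(); print("local",loc(o["position"]).round(4),o["wrist_torque"])
for n in("side","wrist"):
    p=viewer.grab_frame(n); a=p["pixels"]; cv2.imwrite(f"pics/{n}5.png",a if n=="wrist" else cv2.resize(a[190:330,120:300],None,fx=4,fy=4,interpolation=2))
E
```

```text
t 10.5 pos [0.5841 0.1863 0.1272] x [ 0.093 -0.996  0.   ] z [-8.e-04 -1.e-04 -1.e+00] F [-5.  -0.8 -2.9] w 0.262 q7 -2.04
local [0.0012 0.0005] [-0.11388852  1.16873268 -0.03621729]
```

View pics/side5.png

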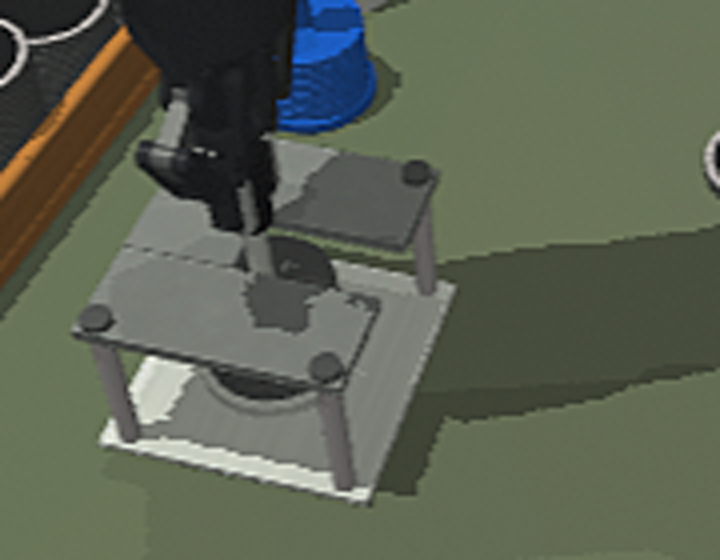

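View pics/wrist5.png

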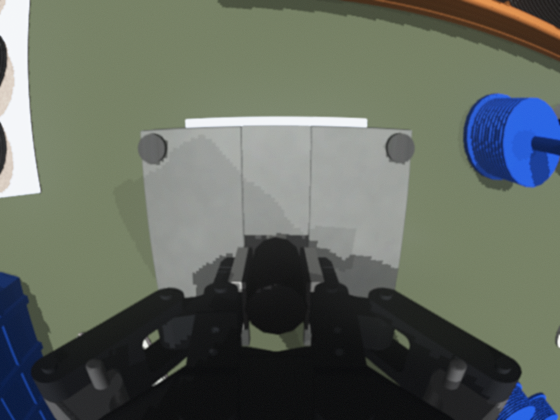

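There is 5 N of contact against the closed end. Next I set it down, watching the force.

Call:
apply_moves:
  plan: "0 0 0.001 0 0 0 0.01;0 0 0.0005 0 0 0 0.01;0 0 0 0 0 0 0.01;0 0 0 0 0 0 0.01"

```text
time: 11.0
position: [0.5842, 0.1863, 0.1259]
eef_rot: [2.322, -2.115, -0.0]
contact_force: [-6.5, -1.0, 0.4]
width: 0.263
```

Call:
apply_moves:
  plan: "0 0 0.0005 0 0 0 0.01;0 0 0 0 0 0 0.01;0 0 0 0 0 0 0.01"

```text
time: 11.3
position: [0.5843, 0.1864, 0.1259]
eef_rot: [2.322, -2.116, -0.0]
contact_force: [-9.3, -1.2, 7.5]
width: 0.265
```

Call:
apply_moves:
  plan: "0 0 0 0 0 0 0.026;0 0 0 0 0 0 0.032;0 0 0 0 0 0 0.045;0 0 0 0 0 0 0.06;0 0 0 0 0 0 0.06;0 0 0 0 0 0 0.06"

```text
time: 11.9
position: [0.5847, 0.1863, 0.1254]
eef_rot: [-2.322, 2.116, -0.0]
contact_force: [-0.4, 0.4, 1.5]
width: 0.697
```

```bash
python3 - <<'E'
from h import *
o,M=st(); print("local",loc(o["position"]).round(4))
for n in("wrist",):
    p=viewer.grab_frame(n); a=p["pixels"]; cv2.imwrite(f"pics/{n}6.png",a)
E
```

```text
t 11.9 pos [0.5847 0.1863 0.1254] x [ 0.093 -0.996 -0.   ] z [ 1.e-04  1.e-04 -1.e+00] F [-0.4  0.4  1.5] w 0.697 q7 -2.04
local [0.0017 0.0004]
```

View pics/wrist6.png

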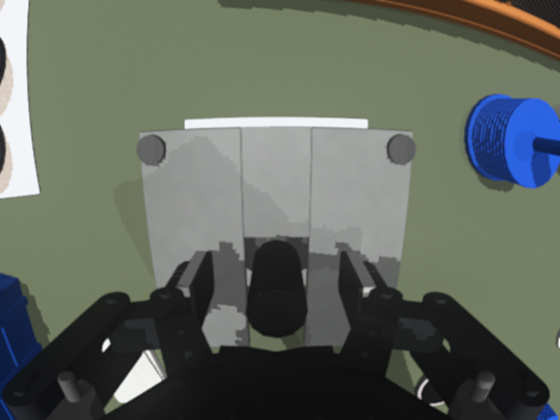

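The fingers are clear on both sides and the spindle is standing free. I raise the arm and move it back out of the cameras' view.

Call:
apply_moves:
  plan: "0 0 -0.01 0 0 0 0.06;0 0 -0.02 0 0 0 0.06;0 0 -0.03 0 0 0 0.06;0 0 -0.03 0 0 0 0.06;0 0 -0.03 0 0 0 0.06;0.03 0 -0.02 0 0 0 0.06;0.04 0 0 0 0 0 0.06;0.04 0 0 0 0 0 0.06;0.04 0 0 0 0 0 0.06;0.04 0 0 0 0 0 0.06;0.04 0 0 0 0 0 0.06;0.04 0 0 0 0 0 0.06;0 0 0 0 0 0 0.06;0 0 0 0 0 0 0.06"

```text
time: 13.35
position: [0.6096, -0.0833, 0.2659]
eef_rot: [-2.32, 2.118, -0.0]
contact_force: [-0.2, 0.7, 0.2]
width: 0.705
```

```bash
python3 - <<'E'
from h import *
o,M=st()
for n in("side","top"):
    p=viewer.grab_frame(n); a=p["pixels"]; a=a[150:330,110:350] if n=="side" else a[100:260,110:330]; cv2.imwrite(f"pics/{n}7.png",cv2.resize(a,None,fx=3,fy=3,interpolation=2))
    P=cloud(p); L=loc(P); z=P[...,2]; near=(abs(L[...,0])<.05)&(abs(L[...,1])<.04)
    for lo,hi in((.12,.16),(.16,.175),(.102,.114),(.058,.07)):
        m=near&(z>lo)&(z<hi)
        if m.any(): print(n,lo,m.sum(),"min",np.nanmin(L[m],0).round(4),"max",np.nanmax(L[m],0).round(4),"mean",L[m].mean(0).round(4),z[m].max().round(4))
    for nm,c in dict(low=(.619,-.255),nar=(.4315,-.291)).items():
        m=(np.hypot(P[...,0]-c[0],P[...,1]-c[1])<.04)&(z>.15); print(nm,P[m].mean(0).round(4) if m.any() else None)
E
```

```text
t 13.35 pos [ 0.6096 -0.0833  0.2659] x [ 0.091 -0.996 -0.   ] z [ 4.e-04  2.e-04 -1.e+00] F [-0.2  0.7  0.2] w 0.705 q7 -1.51
side 0.12 172 min [-0.0127 -0.0072] max [0.0088 0.0133] mean [-0.0053  0.0074] 0.1597
side 0.16 102 min [-0.0126 -0.0102] max [0.0102 0.0115] mean [-0.0025  0.0024] 0.1694
side 0.102 174 min [-0.0499 -0.0393] max [0.0499 0.0397] mean [0.0069 0.0034] 0.1111
side 0.058 161 min [-0.036  -0.0373] max [ 0.0182 -0.0093] mean [-0.0108 -0.0222] 0.0673
low [ 0.6187 -0.2516  0.1585]
nar [ 0.4304 -0.2875  0.1579]
top 0.12 60 min [-0.0125 -0.0121] max [0.0037 0.0089] mean [-0.0072 -0.006 ] 0.16
top 0.16 93 min [-0.012  -0.0118] max [0.0097 0.0116] mean [-0.001  -0.0004] 0.1702
top 0.102 115 min [-0.0498 -0.039 ] max [0.0484 0.0397] mean [ 0.0065 -0.0007] 0.1058
top 0.058 243 min [-0.0378 -0.0114] max [0.0114 0.0254] mean [-0.016  0.006] 0.0692
low [ 0.6195 -0.2551  0.1584]
nar [ 0.4315 -0.2906  0.1589]
```

View pics/side7.png

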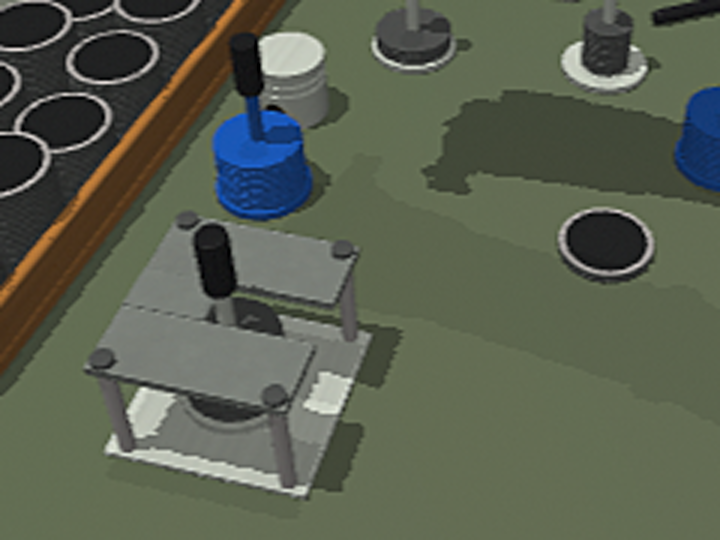

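View pics/top7.png

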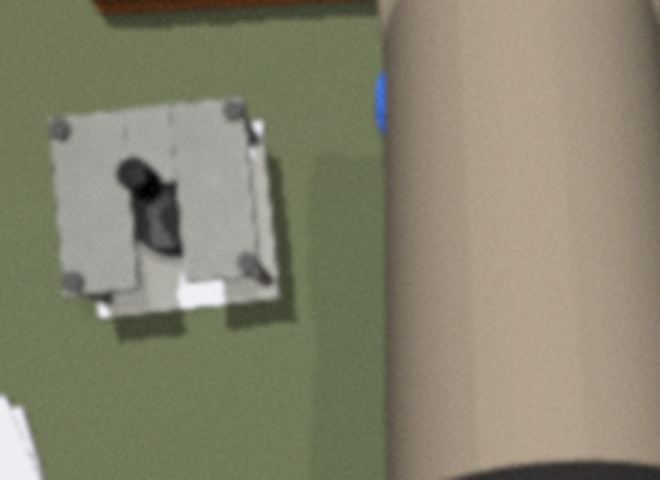

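```bash
python3 - <<'E'
from h import *
st(); print(ticket.sign_off())
E
```

```text
t 13.45 pos [ 0.6097 -0.0813  0.2658] x [ 0.094 -0.996 -0.001] z [ 4.e-04  6.e-04 -1.e+00] F [ 0.3  0.3 -0.9] w 0.704 q7 -1.51
the job is handed in; nothing more can be done
None
```

The grey tall, wide spindle is loaded in the stand, standing free on the base plate with its neck at the closed end of the slot. I handed the job in at about 13.5 s.

I gripped it by its handle and lifted it. Then I brought it in through the open front with its rings under the fork, until it touched the closed end with 5 N. I set it down on the plate, let go and moved the arm clear.

**Final position:** the top and side cameras put its axis within about 2 mm of the seat point, and it looks upright in the pictures. They read its centre 1–2 mm short of the seat. The top camera read about 1.5 mm short the same way before the grasp, and contact was felt at the closed end, so I take this as measurement error.

**Other spindles:** the top camera shows the low and narrow spindles where they were. The blue look-alikes were not touched. At the end the robot touched nothing.

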